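Take the spent filter cassette out of the bench fume extractor

TASK

The filter in the fume extractor is spent. Switch the extractor off at its red rocker switch (press the raised half, the one nearer the front louvres, right down), then pinch the filter cassette's two blue side catches together and draw it straight up until it is completely out of the extractor. Finish still holding the cassette by its catches, upright, still and clear above the top of the extractor; do not let go of it, and leave the foam cups, the bottle and the jar standing where they are.

Things in the scene. Friction and masses are not known exactly. Their poses are not given: they have to be found in the camera images.
- extractor: Bench fume extractor, a fixed white metal box 260 (x) x 220 (y) x 150 mm high; origin at the centre of its underside, on the bench. Its -x face is the front, with black louvres; the hose leaves its +x face. On its flat top: the rocker at x = -85, y = 0, and the filter slot (115 along x, 56 along y, floor 55 mm up) centred at x = 25, y = 0. Nothing else stands up from the top.
- rocker (a joint): Red rocker switch, 34 mm long (x) by 22 mm wide (y), in a black bezel 5 mm high on the extractor's top. 0 = on (front half raised), 0.4 rad = off (front half pressed fully down). Takes about 3 N at its end and stays where it is left; it rocks about the extractor's y axis, 8 mm above the top.
- off_end (a point): Top of the rocker's raised front end, 2 to 3 mm in from the edge; when on it is 100 mm in front (-x) of the extractor's centre and about 14 mm above the extractor's top; it goes down by about 6 mm as the rocker is pressed to off.
- cassette: Filter cassette: white frame 110 (x) x 42 (y) x 95 mm high, tan pleats, 0.2 to 0.45 kg, standing in the slot with 1.5 mm play per side; origin at the centre of its underside, z up, axes along the extractor's. Above the slot shows a rim 116 x 66 mm, 5 mm high, cut away for 22 mm either side of the middle (finger room), and a head with two blue catches up to 134 mm above the origin.
- cassette_foot (a point): The cassette's origin: centre of its underside. Seated it is 55 mm up; the cassette is clear of the slot when this is above 150 mm. Until both catches are pinched, their hooks hold it down.
- cassette_head (a point): Point midway between the two catches' finger pads, 120 mm above the cassette's underside (25 mm above the extractor's top when seated).
- catch_left (a joint): Blue sprung side catch at the cassette's +y side; 0 = sprung out (hooked under the slot's edge), 0.006 m = pushed fully in against its stop. Its hook frees the slot edge at 0.003 to 0.0045 m. Needs 3 N to start and 7 N at the stop.
- catch_left_pad (a point): Middle of the outer face of the left catch's finger pad, 30 mm to the +y side of the cassette's middle, 119 mm above its underside. The pad is 26 mm along x and 30 mm high, flat and ribbed, 60 mm over both pads (48 mm when pinched).
- catch_right (a joint): The same catch at the cassette's -y side; 0 = sprung out, 0.006 m = fully in.
- catch_right_pad (a point): Middle of the outer face of the right catch's finger pad, 30 mm to the -y side, 119 mm above the cassette's underside.
- foam_cup_cream: Paper test cup with a mushroom of cured cream foam, 147 mm high, 94 mm wide at the foam; origin under its centre.
- foam_cup_pink: The same with pale pink foam.
- reagent_bottle: White plastic bottle with a red cap, 64 mm across, 150 mm high; origin under its centre.
- amber_jar: Amber glass jar with a black lid, 66 mm across, 105 mm high; origin under its centre.

How it is judged:
On the way, in this order (a step that is already met when the one before it is completed fails the run):
1. the extractor is switched off (rocker pressed over) with the cassette still seated (value of joint rocker above 0.33 rad and distance of cassette from where it was at the start of the episode below 0.01 m), for 0.1 s.
2. both catches are pinched in by the fingers (value of joint each of catch_left, catch_right above 0.0035 m and contact force between the fingers and cassette above 2 N and z of cassette_foot in the frame of extractor below 0.075 m), for 0.1 s.
At the end, for the whole second after the job is handed in: Rocker off (past 0.33 rad); cassette held by the fingers, both catches in past 3.5 of 6 mm, underside 8 mm or more above the extractor's top, upright within 0.2 rad, under 0.03 m/s, touching nothing but the fingers; cups, bottle and jar upright within 0.15 rad and 25 mm of their places (value of joint rocker above 0.33 rad and value of joint each of catch_left, catch_right above 0.0035 m and contact force between the fingers and cassette above 2 N and z of cassette_foot in the frame of extractor above 0.158 m and angle between cassette's own z axis and vertical below 0.2 rad and linear speed of cassette below 0.03 m/s and contact force between cassette and extractor below 0.1 N and contact force between cassette and foam_cup_cream below 0.1 N and contact force between cassette and foam_cup_pink below 0.1 N and contact force between cassette and reagent_bottle below 0.1 N and contact force between cassette and amber_jar below 0.1 N and angle between each of foam_cup_cream, foam_cup_pink, reagent_bottle, amber_jar's own z axis and vertical below 0.15 rad and distance of each of foam_cup_cream, foam_cup_pink, reagent_bottle, amber_jar from where it was at the start of the episode below 0.025 m); the arm keeps its last pose, push and grip.
It fails at once if the cream foam cup is knocked over or pushed away (angle between foam_cup_cream's own z axis and vertical above 0.4 rad or distance of foam_cup_cream from where it was at the start of the episode above 0.03 m).
It fails at once if the pink foam cup is knocked over or pushed away (angle between foam_cup_pink's own z axis and vertical above 0.4 rad or distance of foam_cup_pink from where it was at the start of the episode above 0.03 m).
It fails at once if the reagent bottle is knocked over or pushed away (angle between reagent_bottle's own z axis and vertical above 0.4 rad or distance of reagent_bottle from where it was at the start of the episode above 0.03 m).
It fails at once if the amber jar is knocked over or pushed away (angle between amber_jar's own z axis and vertical above 0.4 rad or distance of amber_jar from where it was at the start of the episode above 0.03 m).
It also fails if it takes over 42 s, if anything falls off the work surface, if the arm or the gripper's body presses on something with over 40 N, if the wrist force passes 120 N, or if a joint passes its speed limit or range.

ROBOT

A 7-joint arm with a two-finger parallel gripper is mounted at the origin on the work surface. World frame = base frame: x ahead of the robot, y to its left, z up, the work surface at z = 0. Lengths are in m, angles in rad, forces in N, time in s.
With the tool pointing down it reaches from about 0.425 to 0.925 m from the base axis. Payload 6.8 kg.
Tool frame: the origin (TCP) lies at the very end of the fingers, on their centre line; the grasp point (between the pads) lies 19 mm behind it; z points along the fingers, y is the line along which they close (so a half turn about z gives the same grasp; the last joint's range is limited). The gripper opens to 85 mm and grips with 20 to 120 N. Pads are 22 mm wide; open, the fingers measure 114 mm over their backs; the gripper's body (76 mm by 85 mm) begins 54 mm behind the grasp point. The pads swing forward as they close: fully open they stand 13 mm farther back than shut.
Start: joints at [-1.27, 0.477, 0.022, 1.555, -0.011, 1.109, -0.083], TCP at [0.268, 0.619, 0.231] pointing down, gripper open.
Joint ranges: [-2.96, 2.96], [-0.34, 2.1], [-1.41, 1.46], [0.24, 2.44], [-1.37, 4.51], [0.17, 1.92], [-2.96, 2.96]. Speed limits (rad/s): [2.39, 2.39, 3.14, 3.14, 3.14, 3.14, 3.14].

INTERFACE

Orientations are given as a unit quaternion [w, x, y, z].
In Python, from station import bot gives the robot as it stands.
- The arm moves only by the tool jog_arm, called after "Request:" by a JSON object that holds its "fn" and its "kwargs". Schema: {"type":"object","properties":{"plan":{"type":"array","items":{"type":"number"},"minItems":5,"maxItems":100},"clamp_n":{"type":"number"},"only":{"type":"string"},"quiet":{"type":"boolean"},"lines":{"type":"string"}},"required":["plan"],"additionalProperties":false}. plan is one flat list of numbers that holds 1 to 20 rows one after another, with no inner brackets; each row has 5 numbers: dx, dy, dz in shares of the most that a row can go, 1 being 50 mm, then a turn about the tool's z in shares of pi/2 rad (1.0 is pi/2 rad), then the opening from 0.0 (shut) to 1.0 (fully open); each row shifts and turns the commanded pose from where the row before left it, along the tool's axes as they then stand; what a row does not reach is not made up. A row lasts 1/10 s, in which the tool goes at most 0.05 m and 0.15 rad, less where a joint would pass 70% of its speed; a pose out of reach is approached as far as the arm can. The fingers move at their own pace and stop on an object; clamp_n is the grip in N (left out, the last holds). Time passes only in rows, so rows that do not move let the fingers close. The tool returns the time, the measured TCP pose, the force, the opening and the grip force at its end. only (a regular expression) keeps the lines of the reply that match it, lines (a string "A,B") keeps lines A to B, and quiet returns only ok. Shift and turn numbers lie between -1 and 1, and a call with a number outside is refused. Input that does not fit is refused with a message, and nothing moves.
- bot.get_obs(): the state, without advancing time (a new reading comes with each control period).
- bot.read_camera(name): name is "side" or "top"; returns the picture (480x640x3 uint8, blue, green, red); there is no depth.
- bot.camera_info(name): a dict with "vertical_fov" (degrees; the focal length in pixels is half the picture's height over the tangent of half this angle, whatever the lens; pixels are square), "cx", "cy" (the principal point, pixels), "k1" (the pictures are not rectified: a ray, as slopes to the right and down, at radius r is drawn at 1 + k1 r^2 times it, then the intrinsics apply), "view" (4x4, takes a point from world to camera coordinates). Camera axes: x right, y up, looking along -z (the intrinsics and any distortion apply to the point x, -y, -z); pixel columns grow to the right and rows downward; lengths in m; the calibration is good to about 2 mm. A picture is of the moment at which its call begins. camera_info takes no time and is no camera call.
- bot.hand_in(): hands the job in; it is judged then, once.
The state is a dict: "t": time; "q": joint angles; "joint_vel": joint speeds; "joint_torque": joint torques, N m; "eef_pos": TCP position; "tool_rot": TCP orientation; "contact_force": force on the tool from outside, world axes, zero at the start; "torque": the same for the moment, N m; "gripper_width": opening from 0.0 (shut) to 1.0 (fully open); "grasp_force": force on a finger pad.
Only numpy, scipy, OpenCV 4.12 (cv2) and the standard library are available. Lean on these libraries where they do the work, as an engineer would, in place of code of your own. Each camera call takes 0.05 s, during which the arm holds its last target. There are 200 camera calls.

## Working session

There is one attempt and no reset: what is moved stays moved. The work goes in short steps, Python scripts to look and compute and a tool call to move; the robot and the scene stay as the last step left them, time stands still between calls to the robot, and variables do not carry over. Pictures are saved under pics/ and viewed, at most 10 in all, crops included, and the job is handed in when it is done.

```bash
ls; mkdir -p pics; python3 - <<'E'
from station import bot
import cv2
o=bot.get_obs();print(o)
for n in("side","top"):
    cv2.imwrite(f"pics/{n}0.png",bot.read_camera(n));print(n,bot.camera_info(n))
E
```

```text
pics
station.py
{'t': 0.0, 'q': array([-1.27008959,  0.47778814,  0.02238032,  1.55648155, -0.0114805 ,
        1.10927752, -0.08311355]), 'joint_vel': array([-8.68983231e-04, -1.29101559e-03,  4.19290479e-05,  3.21490245e-04,
       -1.70430344e-05,  7.32360749e-04, -1.42144095e-03]), 'joint_torque': array([-3.33329326e-04, -5.96457553e+01,  1.60777129e+00, -2.81191170e+01,
        1.23619032e-02,  9.45069100e-03, -2.67013078e-06]), 'eef_pos': array([0.26812711, 0.61880857, 0.23032182]), 'tool_rot': array([-1.00451515e-04,  2.02992505e-01,  9.79179866e-01, -9.07432010e-04]), 'contact_force': array([-0.27192133, -0.2611371 , -0.74802217]), 'torque': array([-0.04192778,  0.02244167,  0.00392516]), 'grasp_force': 0.0, 'gripper_width': 1.0000663225878896}
side {'vertical_fov': 57.156895581274036, 'cx': 317.7897994584719, 'cy': 244.76999712016223, 'k1': -0.09415190377831194, 'view': array([[-0.8911368 , -0.45324772, -0.02101697,  0.57313785],
       [ 0.29188335, -0.60810832,  0.73824683, -0.25408749],
       [-0.34738929,  0.65174441,  0.67420316, -0.65405847],
       [ 0.        ,  0.        ,  0.        ,  1.        ]])}
top {'vertical_fov': 51.19982154397408, 'cx': 321.729833891076, 'cy': 234.24826617421826, 'k1': -0.002255911029188705, 'view': array([[ 0.01536668, -0.9995431 ,  0.02602814,  0.03209849],
       [ 0.99785874,  0.01698552,  0.06316193, -0.62151652],
       [-0.06357517,  0.02500182,  0.99766382, -1.08709059],
       [ 0.        ,  0.        ,  0.        ,  1.        ]])}
```

View pics/top0.png

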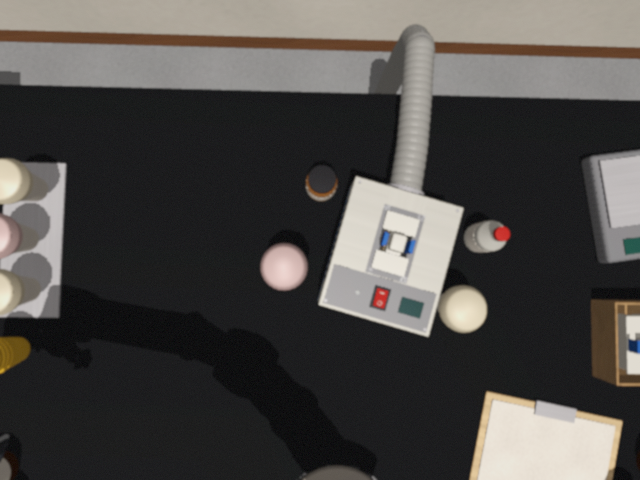

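View pics/side0.png

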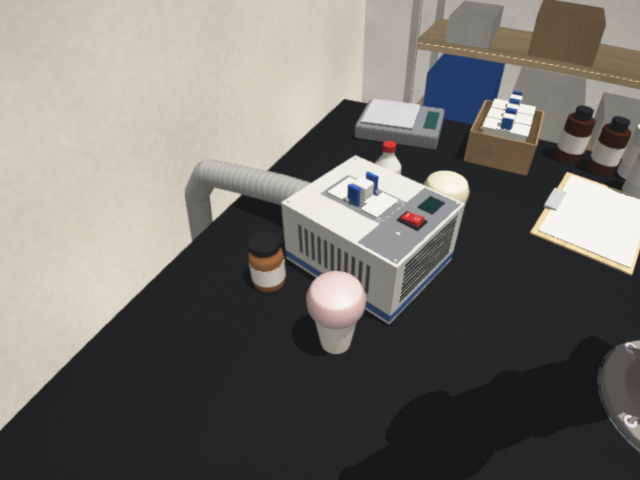

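The top view shows the extractor with its top corners at about (357,177), (463,207), (429,335) and (319,304). The red rocker is at (381,298) and the blue catches at (385,240) and (411,245). The pink cup is at (284,266), the cream cup at (463,309), the bottle at (488,236) and the jar at (321,182). The side view agrees, with the rocker at (412,219) and the catches at (354,195) and (372,183).

```bash
cat > h.py <<'E'
import numpy as np,cv2
from station import bot
def ray(n,uv):
    c=bot.camera_info(n);V=c["view"];f=240/np.tan(np.radians(c["vertical_fov"]/2))
    K=np.array([[f,0,c["cx"]],[0,f,c["cy"]],[0,0,1]])
    x,y=cv2.undistortPoints(np.array([[uv]],float),K,np.array([c["k1"],0,0,0.]))[0,0]
    R=V[:3,:3];return -R.T@V[:3,3],R.T@np.array([x,-y,-1])
def plane(n,uv,z):
    o,d=ray(n,uv);return o+d*(z-o[2])/d[2]
def tri(a,b):
    (o1,d1),(o2,d2)=ray("top",a),ray("side",b)
    s=np.linalg.lstsq(np.c_[d1,-d2],o2-o1,rcond=None)[0]
    p,q=o1+s[0]*d1,o2+s[1]*d2;return (p+q)/2,np.linalg.norm(p-q)
def blobs(im,col,roi,amin=15):
    h=cv2.cvtColor(im,cv2.COLOR_BGR2HSV)
    if col=="red": m=((h[...,0]<8)|(h[...,0]>172))&(h[...,1]>150)&(h[...,2]>90)
    else: m=(h[...,0]>100)&(h[...,0]<130)&(h[...,1]>130)&(h[...,2]>50)
    x0,y0,x1,y1=roi;k=np.zeros(m.shape,np.uint8);k[y0:y1,x0:x1]=m[y0:y1,x0:x1]
    n,_,st,ce=cv2.connectedComponentsWithStats(k)
    return [(st[i],ce[i]) for i in range(1,n) if st[i][4]>=amin]
E
python3 - <<'E'
from h import *
np.set_printoptions(precision=4,suppress=True)
t=cv2.imread("pics/top0.png");s=cv2.imread("pics/side0.png")
for c in("red","blue"):
    print(c,blobs(t,c,(340,200,450,330)),blobs(s,c,(320,160,440,240)))
g=cv2.cvtColor(t,cv2.COLOR_BGR2GRAY);m=np.zeros_like(g);m[170:345,312:470]=(g[170:345,312:470]>80)
C=np.array([plane("top",p,.15)[:2] for p in[(357,177),(463,207),(429,335),(319,304)]])
print(C,C.mean(0)); 
for i in range(4):
    d=C[(i+1)%4]-C[i];print(np.linalg.norm(d),np.degrees(np.arctan2(d[1],d[0])))
for n,p,z in[("pink",(284,266),.11),("cream",(463,309),.11),("jar",(321,182),.105),("bottlecap",(502,234),.15)]:print(n,plane("top",p,z))
big=lambda im,x,y,w,h,k:cv2.resize(im[y:y+h,x:x+w],None,fx=k,fy=k,interpolation=cv2.INTER_CUBIC)
a=big(t,310,170,160,170,3.4);b=big(s,280,150,190,170,3.4)[:, :]
cv2.imwrite("pics/crop0.png",cv2.resize(a,(544,578)))
E
```

```text
red [(array([373, 288,  15,  20, 170], dtype=int32), array([380.1118, 297.3647]))] [(array([401, 212,  23,  15, 167], dtype=int32), array([412.6228, 218.8743]))]
blue [(array([381, 232,   8,  13,  62], dtype=int32), array([384.4355, 238.1935])), (array([405, 241,  10,  12,  81], dtype=int32), array([409.5185, 246.5679]))] [(array([367, 172,  11,  22,  86], dtype=int32), array([372.5581, 178.9419])), (array([349, 185,  11,  21, 189], dtype=int32), array([353.9894, 194.1799]))]
[[ 0.7265 -0.0221]
 [ 0.6711 -0.2319]
 [ 0.4209 -0.165 ]
 [ 0.4776  0.0486]] [ 0.574  -0.0926]
0.2169371269400665 -104.7954874940304
0.2588992484507753 165.0293826372831
0.22103475203223844 75.13828365473218
0.25868874230721794 -15.878355491200445
pink [0.5497 0.1195 0.11  ]
cream [ 0.4685 -0.2438  0.11  ]
jar [0.7228 0.0475 0.105 ]
bottlecap [ 0.6191 -0.309   0.15  ]
```

View pics/crop0.png

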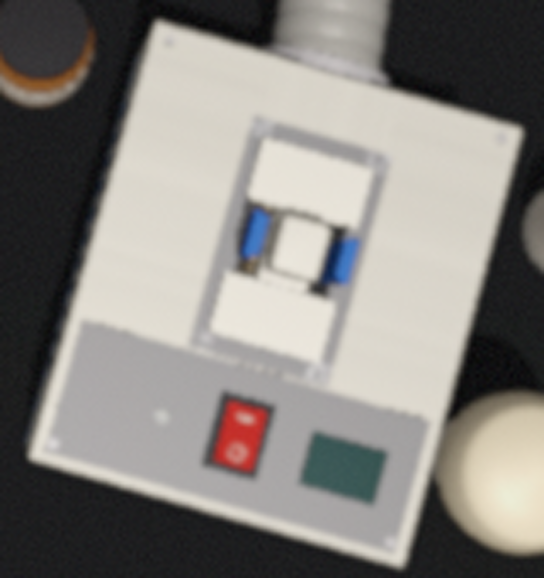

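The crop confirms a clear, well-lit top. The red rocker is in line with the slot, and the catches lie across the extractor's y axis. The yaw is about -15°.

```bash
cat >> h.py <<'E'
from scipy.spatial.transform import Rotation as Rn
def delta(p):
    o=bot.get_obs();w=o["tool_rot"];R=Rn.from_quat([w[1],w[2],w[3],w[0]])
    A=R.as_matrix();print("tool delta",(A.T@(np.array(p)-o["eef_pos"])).round(4),"yaw y-axis",np.degrees(np.arctan2(A[1,1],A[0,1])).round(2),"z",A[:,2].round(4))
E
python3 - <<'E'
from h import *
np.set_printoptions(precision=4,suppress=True)
print(tri((380.1,297.4),(412.6,218.9)))
print(tri((384.4,238.2),(372.6,178.9)),"x",tri((384.4,238.2),(354,194.2)))
print(tri((409.5,246.6),(372.6,178.9)))
a,b=plane("top",(384.4,238.2),.18),plane("top",(409.5,246.6),.18);print(a,b,(a+b)/2)
print("red plane",plane("top",(380.1,297.4),.161))
th=np.radians(-15.1);R=np.array([[np.cos(th),-np.sin(th)],[np.sin(th),np.cos(th)]]);c=np.array([.574,-.0926])
for x in(-85,-105,25):print(x,c+R@[x/1000,0])
p=c+R@[-.105,0];delta([*p,.19])
E
```

```text
(array([ 0.4907, -0.0694,  0.1542]), np.float64(0.003001900251548824))
(array([ 0.5876, -0.0738,  0.2082]), np.float64(0.03386340747526515)) x (array([ 0.6047, -0.0748,  0.1681]), np.float64(0.0024726865880981374))
(array([ 0.5884, -0.1215,  0.1778]), np.float64(0.0038735871518158905))
[ 0.6052 -0.0725  0.18  ] [ 0.5901 -0.1203  0.18  ] [ 0.5976 -0.0964  0.18  ]
red plane [ 0.4926 -0.068   0.161 ]
-85 [ 0.4919 -0.0705]
-105 [ 0.4726 -0.0652]
25 [ 0.5981 -0.0991]
tool delta [-0.4596 -0.5464  0.0414] yaw y-axis 66.58 z [-0.0006 -0.0016 -1.    ]
```

The manual's scale: shifts go in shares of 50 mm and turns go in shares of pi/2 rad. Converting my numbers, -0.034 m is -0.68, -0.029 m is -0.58, -0.075 rad is -0.0477.

Request:
{"fn": "jog_arm", "kwargs": {"plan": [-0.3, -0.36, 0, 0, 0, -0.58, -0.68, 0, 0, 0, -0.58, -0.68, 0, 0, 0, -0.58, -0.68, 0, 0, 0, -0.58, -0.68, 0, 0, 0, -0.58, -0.68, 0, 0, 0, -0.58, -0.68, 0, 0, 0, -0.58, -0.68, 0, 0, 0, -0.58, -0.68, 0, 0, 0, -0.58, -0.68, 0, 0, 0, -0.58, -0.68, 0, 0, 0, -0.58, -0.68, 0, 0, 0, -0.58, -0.68, 0, 0, 0, -0.58, -0.68, 0, 0, 0, -0.58, -0.68, 0, 0, 0, -0.58, -0.68, 0, 0, 0, -0.2, -0.36, 0, 0, 0, 0, 0, 0, -0.0477, 0, 0, 0, 0, -0.0446, 0, 0, 0, 0, 0, 0]}}

```text
t: 2.1
eef_pos: [0.473, -0.0647, 0.231]
tool_rot: [-0.0, 0.132, 0.991, -0.0]
contact_force: [0.1, -0.4, -0.6]
gripper_width: 0.002
grasp_force: 0.0
```

```bash
python3 - <<'E'
from h import *
delta([.4726,-.0645,.175])
cv2.imwrite("pics/side1.png",bot.read_camera("side")[150:320,280:480].repeat(3,0).repeat(3,1))
E
```

```text
tool delta [0.0005 0.0001 0.056 ] yaw y-axis 74.88 z [-7.e-04  0.e+00 -1.e+00]
```

View pics/side1.png

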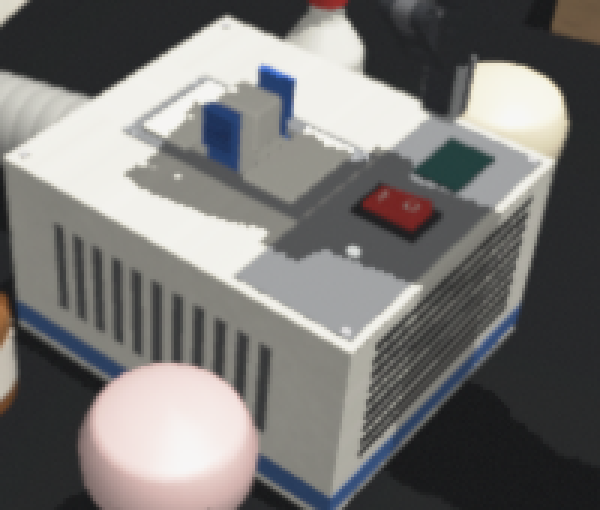

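The crop shows the shut fingertips at about (445,110), hanging above the rocker at (400,205) and clear of the cream cup behind. I'm descending onto the raised half.

Scaled: 0.03 m is 0.6, 0.025 m is 0.5.

Request:
{"fn": "jog_arm", "kwargs": {"plan": [0, 0, 0.6, 0, 0, 0, 0, 0.5, 0, 0, 0, 0, 0.12, 0, 0, 0, 0, 0.08, 0, 0, 0, 0, 0.06, 0, 0, 0, 0, 0.06, 0, 0, 0, 0, 0, 0, 0]}}

```text
t: 2.85
eef_pos: [0.4735, -0.0643, 0.1608]
tool_rot: [0.0, 0.132, 0.991, 0.0]
contact_force: [-0.3, -0.2, 0.9]
gripper_width: 0.003
grasp_force: 0.0
```

Scaled: 0.002 m is 0.04, 0.001 m is 0.02.

Request:
{"fn": "jog_arm", "kwargs": {"plan": [0, 0, 0.04, 0, 0, 0, 0, 0.02, 0, 0, 0, 0, 0, 0, 0, 0, 0, 0, 0, 0]}}

```text
t: 3.25
eef_pos: [0.4736, -0.0643, 0.1586]
tool_rot: [0.0, 0.132, 0.991, 0.001]
contact_force: [-5.2, 1.1, 12.4]
gripper_width: -0.003
grasp_force: 6.5
```

Request:
{"fn": "jog_arm", "kwargs": {"plan": [0, 0, 0.02, 0, 0, 0, 0, 0.02, 0, 0, 0, 0, 0, 0, 0]}}

```text
t: 3.55
eef_pos: [0.4738, -0.0643, 0.1581]
tool_rot: [0.0, 0.132, 0.991, 0.001]
contact_force: [-12.9, 1.5, 31.8]
gripper_width: -0.002
grasp_force: 16.7
```

Scaled: -0.04 m is -0.8, -0.01 m is -0.2.

Request:
{"fn": "jog_arm", "kwargs": {"plan": [0, 0, -0.2, 0, 0, 0, 0, -0.8, 0, 0, 0, 0, -0.8, 0, 0.5, 0, 0, 0, 0, 1, 0, 0, 0, 0, 1]}}

```text
t: 4.05
eef_pos: [0.4743, -0.0645, 0.2465]
tool_rot: [0.002, 0.132, 0.991, 0.001]
contact_force: [-0.2, -0.5, -0.1]
gripper_width: 0.508
grasp_force: 0.0
```

```bash
python3 - <<'E'
from h import *
delta([.598,-.098,.2425])
s=bot.read_camera("side");t=bot.read_camera("top")
cv2.imwrite("pics/side2.png",s[150:320,280:480].repeat(3,0).repeat(3,1))
print(blobs(t,"blue",(340,200,450,330)),blobs(s,"blue",(320,160,440,240)))
E
```

```text
tool delta [-1.282e-01 -1.000e-04  4.400e-03] yaw y-axis 74.89 z [ 3.5e-03  7.0e-04 -1.0e+00]
[(array([381, 233,   7,  12,  51], dtype=int32), array([384.23529412, 238.47058824])), (array([405, 241,  10,  12,  79], dtype=int32), array([409.41772152, 246.35443038]))] [(array([367, 172,  11,  22,  88], dtype=int32), array([372.29545455, 179.05681818])), (array([348, 185,  12,  21, 186], dtype=int32), array([353.60752688, 194.30107527]))]
```

View pics/side2.png

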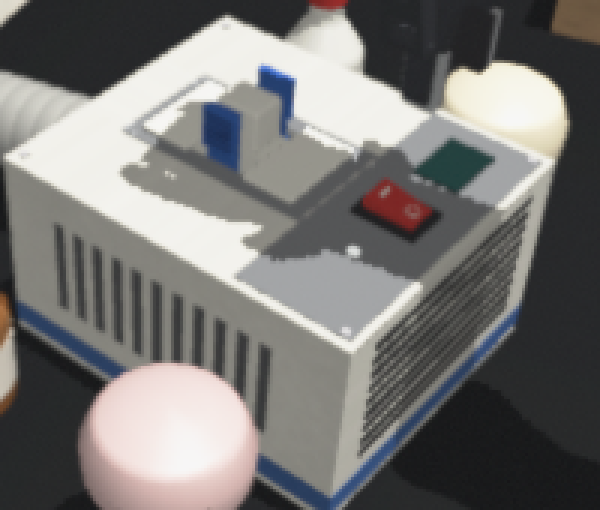

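The rocker has tipped over: its front half at (420,212) is now down and its rear half at (385,188) is raised. The catches haven't moved. Next I'm moving above the cassette with the gripper open.

Scaled: -0.036 m is -0.72, -0.026 m is -0.52.

Request:
{"fn": "jog_arm", "kwargs": {"plan": [-0.4, 0, 0, 0, 1, -0.72, 0, 0, 0, 1, -0.72, 0, 0, 0, 1, -0.52, 0, 0, 0, 1, -0.2, 0, 0, 0, 1, 0, 0, 0, 0, 1, 0, 0, 0, 0, 1, 0, 0, 0, 0, 1]}}

```text
t: 4.95
eef_pos: [0.5957, -0.0976, 0.2451]
tool_rot: [-0.001, 0.132, 0.991, 0.0]
contact_force: [0.2, -0.9, 0.2]
gripper_width: 0.998
grasp_force: 0.0
```

```bash
python3 - <<'E'
from h import *
delta([.598,-.098,.154])
s=bot.read_camera("side")
cv2.imwrite("pics/side3.png",s[100:270,280:480].repeat(3,0).repeat(3,1))
E
```

```text
tool delta [-0.0025  0.0002  0.0911] yaw y-axis 74.88 z [-1.e-03  6.e-04 -1.e+00]
```

View pics/side3.png

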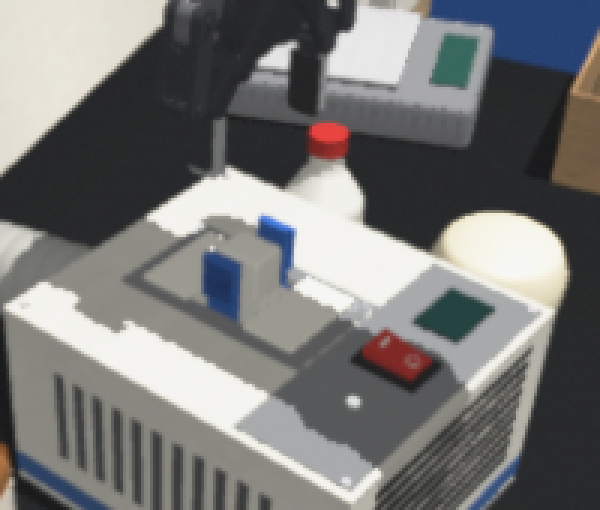

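The open fingers, with tips at about (215,175) and (310,110), straddle the catches at (222,285) and (277,248). I'm descending in two stages.

Scaled: 0.03 m is 0.6, 0.012 m is 0.24.

Request:
{"fn": "jog_arm", "kwargs": {"plan": [-0.05, 0, 0.2, 0, 1, 0, 0, 0.6, 0, 1, 0, 0, 0.6, 0, 1, 0, 0, 0.24, 0, 1, 0, 0, 0.12, 0, 1, 0, 0, 0.06, 0, 1, 0, 0, 0, 0, 1, 0, 0, 0, 0, 1], "clamp_n": 50}}

```text
t: 5.8
eef_pos: [0.6001, -0.0987, 0.1554]
tool_rot: [0.001, 0.132, 0.991, 0.0]
contact_force: [0.3, 0.1, -0.1]
gripper_width: 1.004
grasp_force: 0.0
```

```bash
python3 - <<'E'
from h import *
delta([.598,-.098,.154])
s=bot.read_camera("side")
cv2.imwrite("pics/side4.png",s[130:250,300:450].repeat(4,0).repeat(4,1))
E
```

```text
tool delta [0.0022 0.0001 0.0014] yaw y-axis 74.88 z [ 0.0019 -0.     -1.    ]
```

View pics/side4.png

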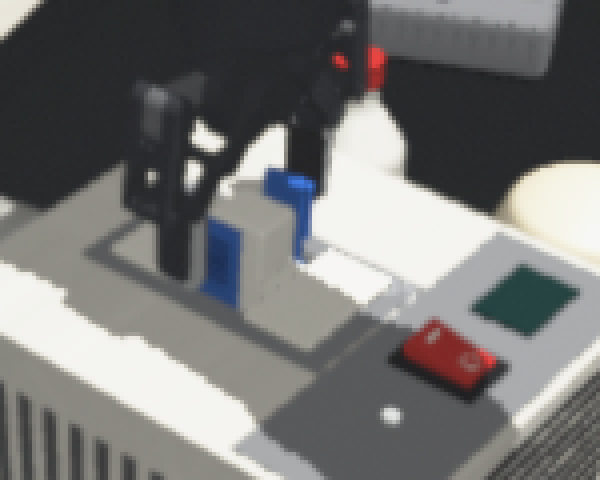

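The fingertips at (175,270) are beside the left pad at (222,262), a few mm too far to +x. I'll shift 3 mm in tool +x (toward the front), go 2 mm lower, then close with 50 N.

Scaled: 0.003 m is 0.06, 0.002 m is 0.04.

Request:
{"fn": "jog_arm", "kwargs": {"plan": [0.06, 0, 0.04, 0, 1, 0, 0, 0, 0, 0.7, 0, 0, 0, 0, 0.5, 0, 0, 0, 0, 0, 0, 0, 0, 0, 0, 0, 0, 0, 0, 0, 0, 0, 0, 0, 0, 0, 0, 0, 0, 0], "clamp_n": 50}}

```text
t: 6.65
eef_pos: [0.5969, -0.0984, 0.1544]
tool_rot: [0.001, 0.132, 0.991, 0.0]
contact_force: [-5.5, -0.2, 15.8]
gripper_width: 0.487
grasp_force: 50.7
```

```bash
python3 - <<'E'
from h import *
delta([.598,-.098,.154]);print(bot.get_obs()["torque"])
s=bot.read_camera("side")
cv2.imwrite("pics/side5.png",s[130:250,300:450].repeat(4,0).repeat(4,1))
E
```

```text
tool delta [-0.001   0.0006  0.0004] yaw y-axis 74.84 z [ 1.5e-03  3.0e-04 -1.0e+00]
[ 0.0755535   1.10990473 -0.01545402]
```

View pics/side5.png

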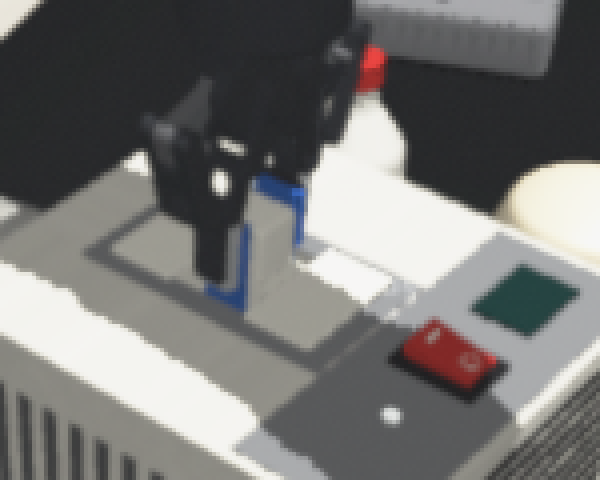

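Both blue pads are gripped: the left finger sits at (215,255) on the pad at (228,270), and the right pad shows at (285,200). Now a gentle lift.

Scaled: -0.004 m is -0.08, -0.003 m is -0.06.

Request:
{"fn": "jog_arm", "kwargs": {"plan": [0, 0, -0.04, 0, 0, 0, 0, -0.06, 0, 0, 0, 0, -0.08, 0, 0, 0, 0, -0.08, 0, 0, 0, 0, -0.08, 0, 0, 0, 0, 0, 0, 0]}}

```text
t: 7.3
eef_pos: [0.5968, -0.0978, 0.1699]
tool_rot: [0.0, 0.132, 0.991, 0.0]
contact_force: [-0.4, 0.3, -2.4]
gripper_width: 0.481
grasp_force: 50.8
```

Scaled: -0.015 m is -0.3, -0.012 m is -0.24.

Request:
{"fn": "jog_arm", "kwargs": {"plan": [0, 0, -0.16, 0, 0, 0, 0, -0.24, 0, 0, 0, 0, -0.3, 0, 0, 0, 0, -0.3, 0, 0, 0, 0, -0.3, 0, 0, 0, 0, -0.3, 0, 0, 0, 0, -0.3, 0, 0, 0, 0, -0.3, 0, 0, 0, 0, -0.16, 0, 0, 0, 0, -0.08, 0, 0, 0, 0, 0, 0, 0, 0, 0, 0, 0, 0, 0, 0, 0, 0, 0]}}

```text
t: 8.6
eef_pos: [0.596, -0.0976, 0.2905]
tool_rot: [-0.001, 0.132, 0.991, -0.0]
contact_force: [0.4, 1.0, -2.0]
gripper_width: 0.483
grasp_force: 51.1
```

```bash
python3 - <<'E'
from h import *
s=bot.read_camera("side")
cv2.imwrite("pics/side6.png",s[60:330,240:510].repeat(2,0).repeat(2,1))
E
```

```text
(no output)
```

View pics/side6.png

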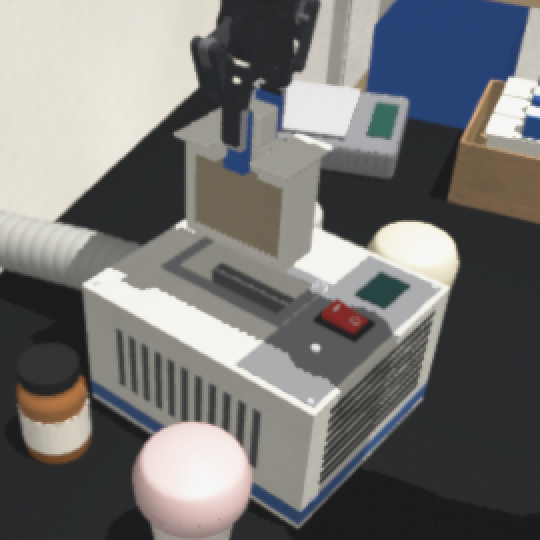

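The cassette is fully out and upright, with its underside at about (240,235), above the empty slot at (255,290). The rocker is off, and the cups and jar are undisturbed. I'll let it settle and hand in.

Request:
{"fn": "jog_arm", "kwargs": {"plan": [0, 0, 0, 0, 0, 0, 0, 0, 0, 0, 0, 0, 0, 0, 0, 0, 0, 0, 0, 0, 0, 0, 0, 0, 0]}}

```text
t: 9.15
eef_pos: [0.5964, -0.0977, 0.2913]
tool_rot: [-0.0, 0.132, 0.991, 0.0]
contact_force: [0.4, 0.3, -2.5]
gripper_width: 0.479
grasp_force: 51.1
```

```bash
python3 -c "
from station import bot
print(bot.hand_in())"
```

```text
the job is handed in; nothing more can be done
None
```

I switched the extractor off and drew the cassette out; it is held by its catches, upright and still, about 40 mm above the extractor's top, with the cups and jar seen undisturbed and the bottle not touched; handed in at about 9 s (no verdict came back).

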